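# Set the icing doser's portion lever to the third click

## Robot

A 6-joint arm with a two-finger parallel gripper is mounted at the origin on the work surface. World frame = base frame: x ahead of the robot, y to its left, z up, the work surface at z = 0. Lengths are in m, angles in rad, forces in N, time in s.
With the tool pointing down it reaches from about 0.35 to 0.975 m from the base axis. Payload 4.9 kg.
Tool frame: the origin (TCP) lies midway between the tips of the shut fingers; the grasp point (between the pads) lies 19 mm behind it (manip.pinch_z is the distance from the TCP to the grasp point, in m); z points along the fingers, y is the direction in which the jaws open and shut (so a half turn about z gives the same grasp; the last joint's range is limited). The gripper opens to 85 mm and grips with 20 to 120 N. Pads are 22 mm wide; open, the fingers measure 114 mm over their backs; the gripper's body (76 mm by 85 mm) begins 54 mm behind the grasp point. The pads swing forward as they close: fully open they stand 13 mm farther back than shut.
Start: joints at [-1.246, 0.053, 1.613, -0, 1.476, -0.119], TCP at [0.268, -0.564, 0.231] pointing down, gripper open.
Joint ranges: [-3.01, 3.01], [-1.01, 2.22], [0.06, 2.58], [-1.02, 4.17], [0.09, 2.62], [-3.14, 3.14]. Speed limits (rad/s): [2.57, 2.57, 3.14, 3.14, 3.14, 3.14].

## Interface

Orientations are given as a unit quaternion [w, x, y, z].
In Python, from plant import manip gives the robot as it stands.
- The arm moves only by the tool drive_tool, never from a script. Its argument "commands" is text: rows parted by semicolons, each of 5 numbers parted by spaces: the finger opening in mm, from 0 to 85.4, then the shift along the tool's x, y, z in units of 30 mm (1.0 is 30 mm), then the turn about the tool's z in degrees. A call has exactly 8 rows; each row shifts and turns the commanded pose from where the row before left it, along the tool's axes as they then stand; what a row does not reach is not made up. A row lasts 1/8 s, in which the tool goes at most 62.5 mm and 10.7 degrees, less where a joint would pass 70% of its speed; a pose out of reach is approached as far as the arm can. A call is refused whole if a number of a shift passes 1 or a number of a turn 10.7, either way. A call with a gripper value outside its range is refused whole. The fingers move at their own pace and stop on an object; the grip force is fixed at half the most. Time passes only in rows, so rows that do not move let the fingers close, or fill a call up. It gives the time, the measured TCP pose, the force and the opening at its end, in the units of the state.
- manip.state(): the state, without advancing time (a new reading comes with each control period).
- manip.grab_frame(name): name is "scene" or "top" or "wrist"; returns the picture (480x640x3 uint8, red, green, blue); there is no depth.
- manip.camera_params(name): a dict with "fx", "fy", "cx", "cy" (pixels), "xyz" and "orientation" of the camera in the world. Camera axes: x right, y down, z forward; pixel columns grow to the right and rows downward; lengths in m; the calibration is good to about 2 mm. A picture is of the moment at which its call begins: read the wrist's pose just before it. camera_params takes no time and is no camera call; for the wrist camera it gives the pose at the moment of the call.
- manip.job_done(): hands the job in, once; it reports no verdict.
The state is a dict: "time": time; "joint_pos": joint angles; "joint_vel": joint speeds; "joint_efforts": joint torques, N m; "tool_pos": TCP position; "tool_rot": TCP orientation; "contact_force": force on the tool from outside, world axes, zero at the start; "ft_torque": the same for the moment, N m; "gripper_width": opening from 0.0 (shut) to 1.0 (fully open).
Only numpy, scipy, OpenCV 4.12 (cv2) and the standard library are available. Lean on these libraries where they do the work, as an engineer would, in place of code of your own. Each camera call takes 0.05 s, during which the arm holds its last target. There are 200 camera calls.

## Task

Set the portion on the icing doser for the next gingerbread tray: with the fingertips push the red lever all the way back to its zero stop (the end with the green bar and the thin end of the orange wedge), then push it the other way through exactly three clicks and leave it resting in the third notch, never running past the third into the fourth. Only push the lever's sides, do not pinch it, and leave everything standing around the doser where it is.

Things in the scene. Friction and masses are not known exactly. Their poses are not given: they have to be found in the camera images.
- doser: White icing doser fixed to the table: desk 200 mm deep (x -100..100), 420 long (y -200..220), top 60 high. Origin on the table; its y runs along the lever slot from zero to full, z up, x away from the robot. Slot at x -40, y -135..-45. Hopper 132 wide, 212 high at x 20, y 150; spout in front of it. The rest is flat. Zero end: green bar on the robot's side, thin end of the orange wedge opposite.
- portion_lever (a joint): Slide of the red lever along doser +y, m: 0 at zero stop, 0.080 at full stop. Spring notches every 16 mm: 0, 0.016 (first click), 0.032, 0.048 (third), 0.064, 0.080. About 5 N starts it from a notch, fading to nothing half-way (8 mm), where it snaps by itself into the next notch and stays. Starts in the first, second or third notch.
- lever_top (a point): Centre of the top of the red paddle, 106 mm above the table. Upright paddle 30 mm wide across the slot (doser x), 16 mm thick along it (doser y), from 64 to 106 mm above the table; broad faces look along the slot (half towards zero: portion_lever_c0, half towards full: portion_lever_c1). At joint value q it lies at doser x = -40 mm, y = -130 mm + q.
- mug: White mug, 80 mm wide, 92 mm tall, right of the doser; origin under its centre. Leave alone.
- jar: Red jar with green cap, 56 mm wide, 100 mm tall, behind the doser; origin under its centre. Leave alone.
- cutter: Copper ring cookie cutter, 44 mm wide, 20 mm tall, lying on the doser's desk behind the lever; origin under its centre. Leave alone.
- figurine: Small golden figurine, 48 mm wide, 75 mm tall, in front of the doser; origin under its centre. Leave alone.
- bowl: Yellow bowl of candy, 170 mm wide, 45 mm tall, at the left; origin under its centre. Leave alone.
- spatula: Spatula lying at the right near the robot; origin at its middle. Leave alone.
- tin: Steel tin with paper label, 74 mm wide, 110 mm tall, behind the doser, to the right of the jar; origin under its centre. Leave alone.
- phone: Black phone on a small stand, 75 mm wide, 160 mm tall, at the right; origin under its foot. Leave alone.

How it is judged:
On the way, in this order (a step that is already met when the one before it is completed fails the run):
1. the lever is pushed back to its zero stop (value of joint portion_lever below 0.004 m), for 0.1 s.
2. the lever is pushed on and rests in the third notch (value of joint portion_lever between 0.043 and 0.053 m and velocity of joint portion_lever between -0.01 and 0.01 m/s), for 0.3 s.
At the end, for the whole second after the job is handed in: The lever rests in the third notch (48 mm from zero, within 5 mm), having been to the zero stop first, and nothing standing about was moved by 30 mm or more (all of step 2 and distance of each of mug, jar, cutter, figurine, bowl, spatula, tin, phone from where it was at the start of the episode below 0.03 m); the robot touches nothing.
It fails at once if the lever ran past the third notch (value of joint portion_lever above 0.058 m).
It fails at once if the lever was pinched (pressed on both broad halves at once) (contact force between the fingers and portion_lever_c0 above 1.5 N and contact force between the fingers and portion_lever_c1 above 1.5 N).
It fails at once if a bystander was pushed, carried or knocked over (distance of any of mug, jar, cutter, figurine, bowl, spatula, tin, phone from where it was at the start of the episode above 0.03 m or angle between any of mug, jar, figurine, tin, phone's own z axis and vertical above 0.5 rad).
It also fails if it takes over 48 s, if anything falls off the work surface, if the arm or the gripper's body presses on something with over 40 N, if the wrist force passes 120 N, or if a joint passes its speed limit or range.

## Working session

There is one attempt and no reset: what is moved stays moved. The work goes in short steps, Python scripts to look and compute and a tool call to move; the robot and the scene stay as the last step left them, time stands still between calls to the robot, and variables do not carry over. Pictures are saved under pics/ and viewed, about 8 in all and at most 12, crops included, and the job is handed in when it is done.

Besides the shell and the picture viewer there is one more tool, called after "Call:" in YAML: its name, and indented under it one key for each argument. drive_tool: Moves the arm, as the interface text tells. Its arguments: {"type":"object","properties":{"commands":{"type":"string"}},"required":["commands"]}

```bash
mkdir -p pics; ls; python3 - <<'E'
from plant import manip
import cv2
s=manip.state();print(s)
for n in("scene","top"):
    cv2.imwrite(f"pics/{n}0.png",manip.grab_frame(n)[:,:,::-1]);print(n,manip.camera_params(n))
E
```

```text
pics
{'time': 0.0, 'joint_pos': array([-1.24598997e+00,  5.33762489e-02,  1.61428370e+00, -2.00930557e-05,
        1.47600155e+00, -1.19030007e-01]), 'joint_vel': array([-0.00145524, -0.00108326,  0.00225232,  0.00073077,  0.0016008 ,
       -0.00012956]), 'joint_efforts': array([ 1.49879397e-03, -3.93676400e+01, -3.70176458e+01, -5.89862043e-05,
        7.04114093e-03,  5.03794851e-06]), 'tool_pos': array([ 0.26815868, -0.563863  ,  0.23005715]), 'tool_rot': array([-1.02792491e-03,  9.75476316e-01,  2.20101990e-01, -1.16189702e-04]), 'contact_force': array([-0.41103976,  0.38987074,  0.42813752]), 'ft_torque': array([-0.03553851,  0.00826552,  0.0045125 ]), 'gripper_width': 0.9985485623644125}
scene {'fx': 524.1029744753067, 'fy': 524.1029744753067, 'cx': 314.9254227413864, 'cy': 228.2869675297341, 'xyz': array([1.30010877, 0.14536419, 1.21582137]), 'orientation': array([-0.17109431,  0.60093053,  0.74775223, -0.22466827])}
top {'fx': 485.3197030769086, 'fy': 485.3197030769086, 'cx': 323.36791313120165, 'cy': 242.6055080041439, 'xyz': array([ 0.41558497, -0.04922715,  1.32971887]), 'orientation': array([-0.05245747,  0.707384  , -0.70347979,  0.04441028])}
```

View pics/scene0.png

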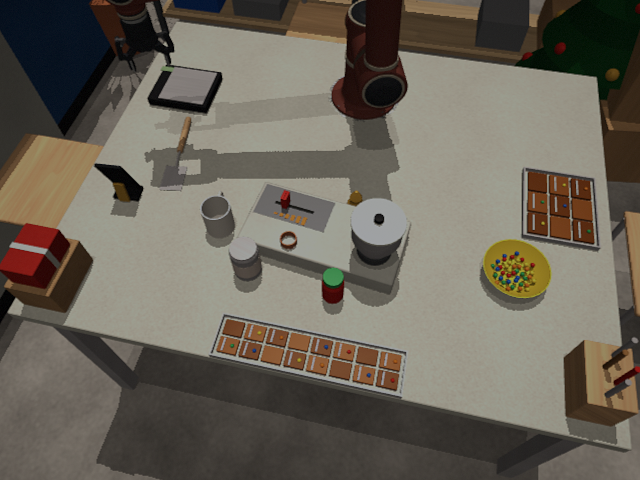

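View pics/top0.png

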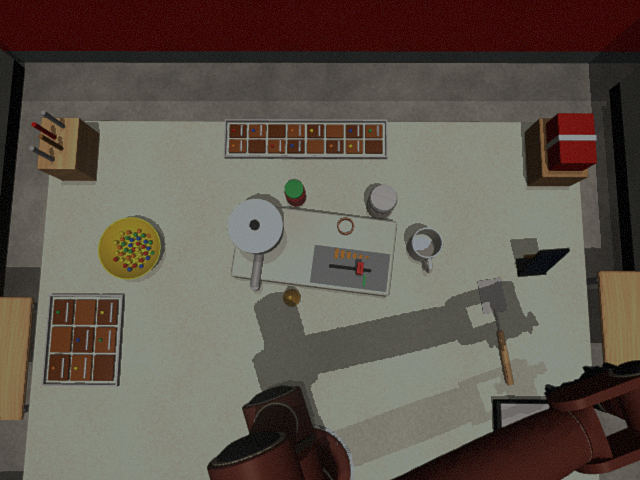

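The doser spans about (232–396, 208–295) in the top view, with the lever near (360,268). The hopper is at the left (robot's left) and zero is to the right (−y). I'll enlarge this area.

```bash
python3 - <<'E'
import cv2
a=cv2.imread("pics/top0.png")[195:310,220:410]
b=cv2.imread("pics/scene0.png")[175:260,230:350]
cv2.imwrite("pics/topc.png",cv2.resize(a,None,fx=4.2,fy=4.2,interpolation=cv2.INTER_CUBIC))
cv2.imwrite("pics/scc.png",cv2.resize(b,None,fx=6,fy=6,interpolation=cv2.INTER_CUBIC))
E
```

```text
(no output)
```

View pics/topc.png

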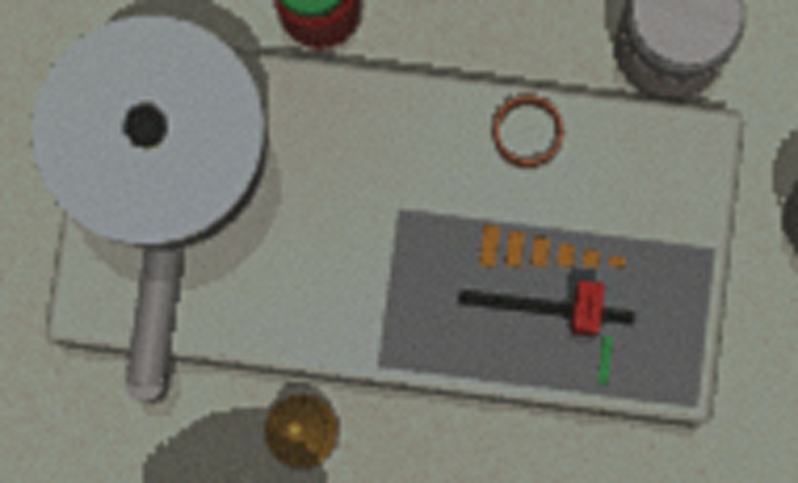

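View pics/scc.png

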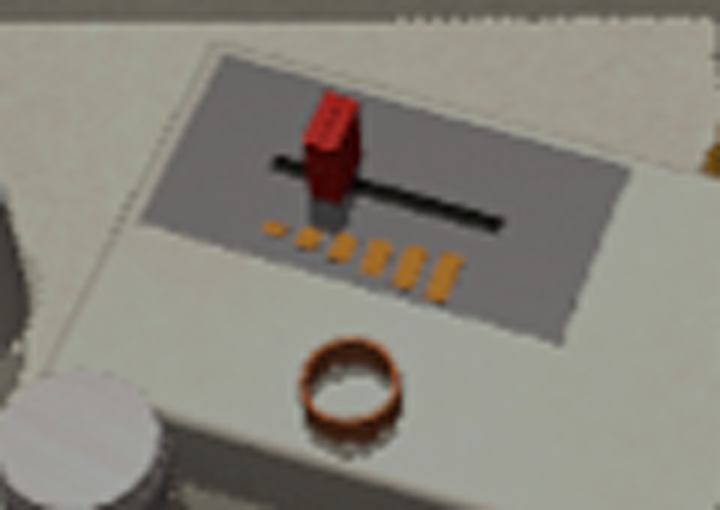

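```bash
cat > h.py <<'E'
import numpy as np
from plant import manip
from scipy.spatial.transform import Rotation as R
def ray(cam,uv,z):
    c=manip.camera_params(cam);q=c["orientation"];r=R.from_quat([q[1],q[2],q[3],q[0]])
    d=r.apply([(uv[0]-c["cx"])/c["fx"],(uv[1]-c["cy"])/c["fy"],1]);o=c["xyz"]
    return (o+d*(z-o[2])/d[2])
E
python3 - <<'E'
from h import *
T=lambda u,v:(220+(u+.5)/4.2-.5,195+(v+.5)/4.2-.5)
S=lambda u,v:(230+(u+.5)/6-.5,175+(v+.5)/6-.5)
pts=[((635,318),(-40,-135)),((458,297),(-40,-45)),((742,110),(100,-200)),((706,412),(-100,-200)),((50,338),(-100,220))]
W=np.array([ray("top",T(*p),.06)[:2] for p,_ in pts]);D=np.array([d for _,d in pts])/1e3
w=W@[1,1j];d=D@[1,1j]
wc,dc=w.mean(),d.mean();a=np.angle(np.vdot(d-dc,w-wc));t=wc-np.exp(1j*a)*dc
print("yaw",np.degrees(a),"org",t,"res mm",np.round((w-t-np.exp(1j*a)*d)*1e3,1))
for n,p in (("top",T(590,307)),("scene",S(332,120))):
    L=ray(n,p,.106);print(n,L,"doser",np.exp(-1j*a)*(L[0]+1j*L[1]-t)*1e3)
for n,p in (("scene slot0",S(272,163)),("slot1",S(503,226))):
    L=ray("scene",p,.06);print(n,L,np.exp(-1j*a)*(L[0]+1j*L[1]-t)*1e3)
for q in(0,.016,.032,.048):print(q,t+np.exp(1j*a)*(-.04+1j*(-.13+q)))
c=ray("top",T(528,131),.08);print("cutter",np.exp(-1j*a)*(c[0]+1j*c[1]-t)*1e3)
s=manip.state()["tool_rot"];print(R.from_quat([*s[1:],s[0]]).as_matrix().round(3))
E
```

```text
yaw -6.612371738844245 org (0.5764995309402282-0.018788971599531037j) res mm [-3.2-10.6j -1. +10.4j -2.8 +1.7j  5.9 +3.6j  1.1 -5.1j]
top [ 0.52081769 -0.12789124  0.106     ] doser (-42.748134676426986-114.78836728748811j)
scene [ 0.51939192 -0.1270921   0.106     ] doser (-44.25644575406332-114.15872053704521j)
scene slot0 [ 0.51612827 -0.15894554  0.06      ] (-43.830404453696815-146.17608948272112j)
slot1 [ 0.52794893 -0.04904716  0.06      ] (-44.74335547872412-35.647585686475196j)
0 (0.521795900196342-0.14331813598858706j)
0.016 (0.5236383265065196-0.1274245691991101j)
0.032 (0.5254807528166974-0.11153100240963316j)
0.048 (0.5273231791268751-0.09563743562015621j)
cutter (64.00918650326665-65.77484997052234j)
[[ 0.903  0.429 -0.001]
 [ 0.429 -0.903  0.002]
 [ 0.    -0.002 -1.   ]]
```

Call:
drive_tool:
  commands: "0 0 0 0 -10; 0 0 0 0 -10; 0 0 0 0 -10; 0 0 0 0 -10; 0 0 0 0 -10; 0 0 0 0 -8.3; 0 1 1 0 0; 0 1 1 0 0"

```text
time: 1.1
tool_pos: [0.3348, -0.5106, 0.2305]
tool_rot: [-0.001, 0.745, 0.667, 0.0]
contact_force: [-0.1, -0.3, -0.6]
gripper_width: -0.0
```

Call:
drive_tool:
  commands: "0 1 0.6 0 0; 0 1 0.6 0 0; 0 1 0.6 0 0; 0 1 0.6 0 0; 0 1 0.6 0 0; 0 1 0.6 0 0; 0 1 0.6 0 0; 0 1 0.6 0 0"

```text
time: 2.1
tool_pos: [0.5042, -0.2873, 0.2307]
tool_rot: [-0.0, 0.745, 0.667, -0.0]
contact_force: [0.4, -0.9, 0.7]
gripper_width: -0.001
```

Call:
drive_tool:
  commands: "0 1 0 0 0; 0 1 0 0 0; 0 1 0 0 0; 0 1 0 0 0; 0 1 0 0 0; 0 1 0 0 0; 0 0.5 0 0 0; 0 0 0 0 0"

```text
time: 3.1
tool_pos: [0.5251, -0.0942, 0.231]
tool_rot: [-0.0, 0.744, 0.668, -0.0]
contact_force: [-0.5, 0.3, 0.3]
gripper_width: 0.001
```

```bash
cat >> h.py <<'E'
def rep():
    s=manip.state();q=s["tool_rot"];M=R.from_quat([*q[1:],q[0]]).as_matrix()
    p=s["tool_pos"];L0=np.array([.519,-.1435]);e=np.array([.11,.994])
    d=p[:2]-L0;print("t",s["time"],"p",p.round(4),"F",s["contact_force"].round(1),"w",s["gripper_width"],"\nx",M[:,0].round(3),"z",M[:,2].round(3),"along",(d@e*1e3).round(1),"across",(d@[e[1],-e[0]]*1e3).round(1))
E
python3 - <<'E'
from h import *
rep()
import cv2
a=manip.grab_frame("wrist")[:,:,::-1];cv2.imwrite("pics/w1.png",a)
E
```

```text
t 3.1 p [ 0.5251 -0.0942  0.231 ] F [-0.5  0.3  0.3] w 0.0008147495381636746 
x [ 0.108  0.994 -0.   ] z [-0. -0. -1.] along 49.6 across 0.7
```

View pics/w1.png

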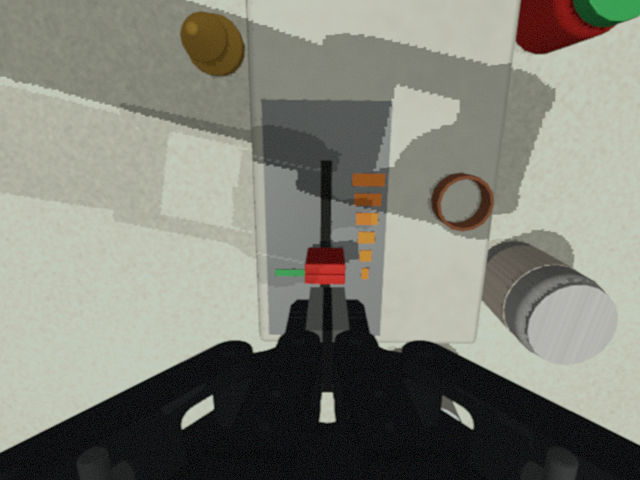

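The wrist picture shows the lever top at about (325,273) with its full-side face above it, the slot centred under the fingers, and everything aligned. I'll measure q from this view.

```bash
python3 - <<'E'
from h import *
L0=np.array([.519,-.1435]);e=np.array([.11,.994])
for n,uv,z in(("levertop",(325,273),.106),("slot +end",(326,161),.06),("thin wedge",(365,273),.06),("wedge6",(368,180),.06),("green",(290,272),.06)):
    p=ray("wrist",uv,z);d=p[:2]-L0;print(n,p.round(4),"along",(d@e*1e3).round(1),"across",(d@[e[1],-e[0]]*1e3).round(1))
print(manip.camera_params("wrist"))
E
```

```text
levertop [ 0.521  -0.1258  0.106 ] along 17.9 across 0.0
slot +end [ 0.5301 -0.049   0.06  ] along 95.2 across 0.6
thin wedge [ 0.553  -0.1468  0.06  ] along 0.4 across 34.2
wedge6 [ 0.562  -0.0676  0.06  ] along 80.2 across 34.4
green [ 0.489  -0.1389  0.06  ] along 1.3 across -30.3
{'fx': 388.12091167263503, 'fy': 388.12091167263503, 'cx': 326.9744302734497, 'cy': 239.32331870359099, 'xyz': array([ 0.53356841, -0.02498775,  0.37357506]), 'orientation': array([ 0.13742895,  0.98899985, -0.05416892, -0.00763544])}
```

Call:
drive_tool:
  commands: "0 0 0 1 0; 0 0 0 1 0; 0 0 0 1 0; 0 0 0 1 0; 0 0 0 1 0; 0 0 0 0.1 0; 0 0 0 0 0; 0 0 0 0 0"

```text
time: 4.15
tool_pos: [0.5264, -0.0953, 0.0802]
tool_rot: [0.001, 0.745, 0.667, 0.001]
contact_force: [-0.8, 0.2, -0.1]
gripper_width: -0.0
```

Call:
drive_tool:
  commands: "0 -0.2 0 0 0; 0 -0.2 0 0 0; 0 -0.2 0 0 0; 0 -0.1 0 0 0; 0 -0.1 0 0 0; 0 -0.1 0 0 0; 0 0 0 0 0; 0 0 0 0 0"

```text
time: 5.15
tool_pos: [0.522, -0.1218, 0.0781]
tool_rot: [-0.0, 0.745, 0.667, -0.0]
contact_force: [0.2, 0.1, 0.0]
gripper_width: -0.002
```

```bash
python3 -c "
from h import *
rep()"
```

```text
t 5.15 p [ 0.522  -0.1218  0.0781] F [0.2 0.1 0. ] w -0.0018048054821753542 
x [ 0.11   0.994 -0.   ] z [-0. -0. -1.] along 21.9 across 0.6
```

Call:
drive_tool:
  commands: "0 -0.1 0 0 0; 0 -0.05 0 0 0; 0 0 0 0 0; 0 0 0 0 0; 0 0 0 0 0; 0 0 0 0 0; 0 0 0 0 0; 0 0 0 0 0"

```text
time: 6.15
tool_pos: [0.5218, -0.1244, 0.0781]
tool_rot: [-0.001, 0.745, 0.667, 0.001]
contact_force: [0.6, 7.2, 1.0]
gripper_width: -0.002
```

```bash
python3 - <<'E'
from h import *
rep()
import cv2
a=manip.grab_frame("wrist")[:,:,::-1]
b=manip.grab_frame("scene")[:,:,::-1]
cv2.imwrite("pics/w2.png",np.hstack([cv2.resize(a,(400,300)),cv2.resize(b[175:250,230:330],(400,300),interpolation=2)]))
E
```

```text
t 6.15 p [ 0.5218 -0.1244  0.0781] F [0.6 7.2 1. ] w -0.0022932170513132975 
x [0.109 0.994 0.004] z [-0.     0.004 -1.   ] along 19.3 across 0.6
```

View pics/w2.png

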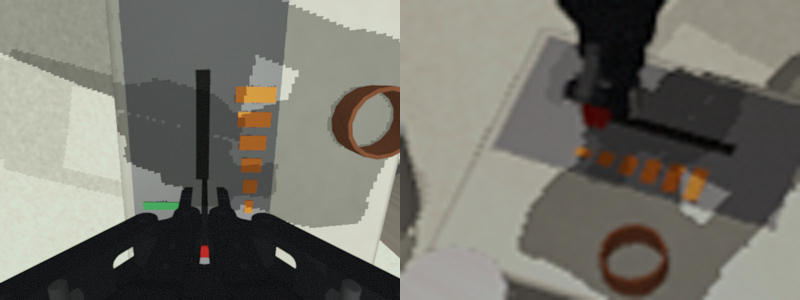

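Contact force is 7 N at 19.3 mm along, which is exactly pad half-width plus paddle half-thickness at q=0, so the lever is at the zero stop. Next I hop to the zero side.

Call:
drive_tool:
  commands: "0 0.3 0 0 0; 0 0.2 0 0 0; 0 0 0 -1 0; 0 0 0 -1 0; 0 0 0 0 0; 0 -0.8 0 0 0; 0 -0.8 0 0 0; 0 -0.8 0 0 0"

```text
time: 7.25
tool_pos: [0.5147, -0.1829, 0.1367]
tool_rot: [-0.001, 0.745, 0.667, -0.0]
contact_force: [0.3, -0.1, -0.1]
gripper_width: 0.002
```

Call:
drive_tool:
  commands: "0 0 0 0 0; 0 0 0 0 0; 0 0 0 0.7 0; 0 0 0 0.7 0; 0 0 0 0.6 0; 0 0 0 0 0; 0 0 0 0 0; 0 0 0 0 0"

```text
time: 8.25
tool_pos: [0.5163, -0.183, 0.0795]
tool_rot: [0.001, 0.745, 0.667, 0.0]
contact_force: [-0.9, 0.6, 0.8]
gripper_width: -0.001
```

```bash
python3 - <<'E'
from h import *
rep()
import cv2
a=manip.grab_frame("wrist")[:,:,::-1]
cv2.imwrite("pics/w3.png",a)
E
```

```text
t 8.25 p [ 0.5163 -0.183   0.0795] F [-0.9  0.6  0.8] w -0.00057899825651764 
x [ 0.109  0.994 -0.001] z [ 0.002 -0.001 -1.   ] along -39.6 across 1.7
```

View pics/w3.png

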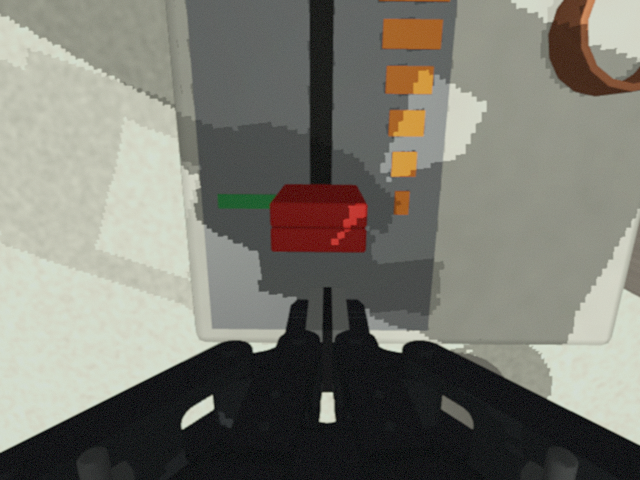

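Call:
drive_tool:
  commands: "0 0.4 0 0 0; 0 0.2 0 0 0; 0 0.1 0 0 0; 0 0.1 0 0 0; 0 0.1 0 0 0; 0 0.1 0 0 0; 0 0 0 0 0; 0 0 0 0 0"

```text
time: 9.3
tool_pos: [0.5189, -0.1527, 0.0784]
tool_rot: [-0.0, 0.745, 0.667, 0.0]
contact_force: [-0.1, -0.5, 0.6]
gripper_width: 0.002
```

```bash
cat > look.py <<'E'
import sys
from h import *
import cv2
rep();L0=np.array([.519,-.1435]);e=np.array([.11,.994])
im=manip.grab_frame("wrist").astype(int)
m=((im[...,0]>70)&(im[...,1]<45)&(im[...,2]<50)).astype(np.uint8)
n,l,st,c=cv2.connectedComponentsWithStats(m);k=1+st[1:,4].argmax();x,y,w,h=st[k,:4]
for v in(y,y+h):
    p=ray("wrist",(x+w/2,v),.106);print("row",v,"box",x,w,"along@z106",((p[:2]-L0)@e*1e3).round(1))
E
python3 look.py
```

```text
t 9.3 p [ 0.5189 -0.1527  0.0784] F [-0.1 -0.5  0.6] w 0.0019059180233779818 
x [0.109 0.994 0.   ] z [ 0.  0. -1.] along -9.1 across 0.9
row 235 box 275 93 along@z106 30.1
row 314 box 275 93 along@z106 3.5
```

Call:
drive_tool:
  commands: "0 0.1 0 0 0; 0 0.1 0 0 0; 0 0.1 0 0 0; 0 0.1 0 0 0; 0 0.1 0 0 0; 0 0 0 0 0; 0 0 0 0 0; 0 0 0 0 0"

```text
time: 10.35
tool_pos: [0.5205, -0.1376, 0.0783]
tool_rot: [-0.0, 0.745, 0.667, 0.0]
contact_force: [0.3, 0.1, 0.2]
gripper_width: 0.0
```

```bash
python3 look.py; python3 -c "
from h import *
import cv2
cv2.imwrite('pics/w4.png',manip.grab_frame('wrist')[:,:,::-1])"
```

```text
t 10.35 p [ 0.5205 -0.1376  0.0783] F [0.3 0.1 0.2] w 7.147858643136297e-05 
x [0.109 0.994 0.001] z [-0.     0.001 -1.   ] along 6.1 across 0.8
row 235 box 275 94 along@z106 45.3
row 314 box 275 94 along@z106 18.7
```

View pics/w4.png

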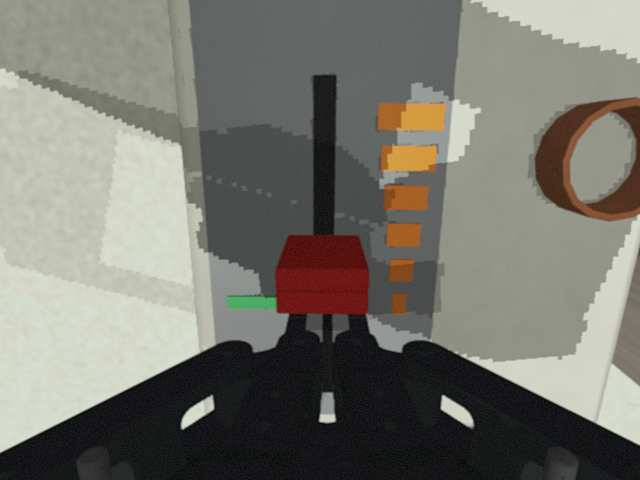

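Call:
drive_tool:
  commands: "0 0 0 0 0; 0 0 0 0 0; 0 0 0 0 0; 0 0 0 0 0; 0 0 0 0 0; 0 0 0 0 0; 0 0 0 0 0; 0 0 0 0 0"

```text
time: 11.45
tool_pos: [0.5205, -0.1379, 0.0783]
tool_rot: [0.0, 0.745, 0.667, 0.0]
contact_force: [0.5, -1.0, -0.2]
gripper_width: 0.002
```

```bash
python3 look.py; python3 -c "
from h import *
L0=np.array([.519,-.1435]);e=np.array([.11,.994])
p=ray('wrist',(320,251),.106-.001);print('zero near edge',((p[:2]-L0)@e*1e3)-45.7)
for v in (302,271,235,198):
  p=ray('wrist',(400,v),.06);print('wedge bars',((p[:2]-L0)@e*1e3))
"
```

```text
t 11.45 p [ 0.5205 -0.1379  0.0783] F [ 0.5 -1.  -0.2] w 0.0018864891309204749 
x [ 0.109  0.994 -0.   ] z [ 0. -0. -1.] along 5.7 across 0.9
row 234 box 275 94 along@z106 45.3
row 314 box 275 94 along@z106 18.3
zero near edge -6.208250296772839
wedge bars 1.176452719575586
wedge bars 16.05691372028622
wedge bars 32.49635717139331
wedge bars 48.51987962015845
```

The lever sits at about 25 mm, just past the mid-point between notches 1 and 2, so that balance point explains the zero force. I'll keep pushing slowly to about 44 mm, so it snaps into 48.

Call:
drive_tool:
  commands: "0 0.1 0 0 0; 0 0.1 0 0 0; 0 0.1 0 0 0; 0 0.1 0 0 0; 0 0.1 0 0 0; 0 0.07 0 0 0; 0 0 0 0 0; 0 0 0 0 0"

```text
time: 12.5
tool_pos: [0.5225, -0.1206, 0.0783]
tool_rot: [-0.0, 0.745, 0.667, 0.0]
contact_force: [1.0, -0.6, 0.6]
gripper_width: -0.001
```

```bash
python3 look.py
```

```text
t 12.5 p [ 0.5225 -0.1206  0.0783] F [ 1.  -0.6  0.6] w -0.0009444610928338937 
x [0.109 0.994 0.001] z [ 0.     0.001 -1.   ] along 23.2 across 0.9
row 235 box 276 93 along@z106 62.4
row 314 box 276 93 along@z106 35.8
```

Call:
drive_tool:
  commands: "0 0.05 0 0 0; 0 0.05 0 0 0; 0 0.05 0 0 0; 0 0 0 0 0; 0 0 0 0 0; 0 0 0 0 0; 0 0 0 0 0; 0 0 0 0 0"

```text
time: 13.55
tool_pos: [0.5228, -0.1165, 0.0783]
tool_rot: [0.0, 0.745, 0.667, -0.0]
contact_force: [-0.3, -0.3, -0.2]
gripper_width: -0.0
```

```bash
python3 look.py
```

```text
t 13.55 p [ 0.5228 -0.1165  0.0783] F [-0.3 -0.3 -0.2] w -0.0004226220103612936 
x [ 0.109  0.994 -0.   ] z [-0. -0. -1.] along 27.3 across 0.8
row 230 box 276 94 along@z106 68.1
row 309 box 276 94 along@z106 41.7
```

It has snapped ahead of the finger: q ≈ 47.9. Now I retreat, lift and check.

Call:
drive_tool:
  commands: "0 -0.3 0 0 0; 0 -0.5 0 0 0; 0 0 0 0 0; 0 0 0 -1 0; 0 0 0 -1 0; 0 0 0 -1 0; 0 0 0 -1 0; 0 -0.7 0 -1 0"

```text
time: 14.6
tool_pos: [0.5179, -0.1607, 0.2293]
tool_rot: [-0.0, 0.744, 0.668, 0.0]
contact_force: [0.0, 0.2, -0.4]
gripper_width: -0.001
```

```bash
python3 look.py; python3 - <<'E'
from h import *
import cv2
cv2.imwrite("pics/w5.png",np.hstack([cv2.resize(manip.grab_frame("wrist"),(400,300)),cv2.resize(manip.grab_frame("scene"),(400,300))])[:,:,::-1])
E
```

```text
t 14.6 p [ 0.5179 -0.1607  0.2293] F [ 0.   0.2 -0.4] w -0.0012798546420281888 
x [0.108 0.994 0.   ] z [ 0.  0. -1.] along -17.2 across 0.7
row 122 box 303 45 along@z106 54.1
row 148 box 303 45 along@z106 37.2
```

View pics/w5.png

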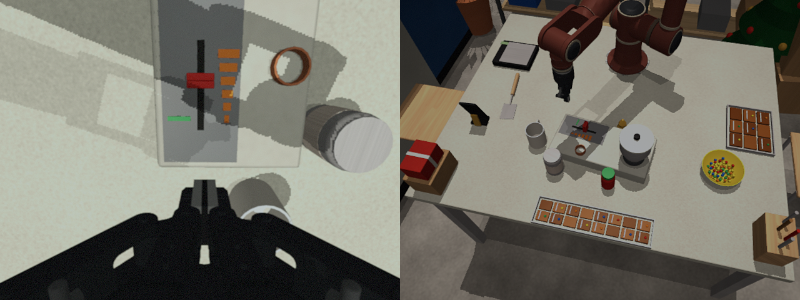

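```bash
python3 -c "
from plant import manip
print(manip.job_done())"
```

```text
the job is handed in; nothing more can be done
None
```

The lever is in the third notch and I handed the job in at about 14.6 s of the 48 s; no verdict was reported.

- **Back to zero:** the lever started in the first notch. I pushed it to the zero stop with the side of the shut fingertips. The force rose to 7 N where the stop should be, and the close picture showed the lever at the green bar and the thin end of the wedge.
- **Three clicks on:** I lifted over the lever and pushed it slowly from the zero side to about 46 mm, where it snapped ahead of the fingers by itself. I never pushed it on both sides.

**Last checks:**
- The close view put the lever at about 47.9 mm, and the higher view after lifting put it at about 45.7 mm. The two disagree by about 2 mm, but both fall in the third notch (43–53 mm).
- The arm was clear of everything, with no contact force.
- In the last picture nothing around the doser looks moved. I judged that by eye and did not measure it.

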